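Put the conserved finds away in their fitted foam trays

TASK

Treatment is finished: put each of the four pieces away in the foam tray whose cut-out has its shape (the terracotta jar in the round one, the candlestick in the square one, the gilt frame corner in the L-shaped one, the padlock in the padlock-shaped one), jar and candlestick upright, corner and padlock flat, each resting right down on the floor of its cut-out. Lower them in, never drop or throw them, and leave the glued pot and the brown solvent bottle where they stand.

Things in the scene. Friction and masses are not known exactly. Their poses are not given: they have to be found in the camera images.
- jar_c (a point): Small terracotta jar, upright, round, 70 mm high, dark line round the belly: foot 50 mm across, belly 58 mm across at 25 to 40 mm height (grip there, from above), neck 39, rim 46. Point: on its axis, 35 mm above its underside; z up, yaw meaningless. About 0.18 kg.
- candlestick_c (a point): Small brass candlestick, upright, 85 mm high: square foot 58 x 58 mm, 14 mm high; thin neck; round knop 30 mm across at 35 to 53 mm height (grip there, from above); socket 31 mm across on top. Point: on its axis, 42.5 mm above its underside; x and y square to the sides of the foot, z up. About 0.35 kg.
- frame_corner_c (a point): Gilt wooden picture-frame corner lying flat: an L of two legs, each 85 mm long outside, 30 wide, 28 to 30 high. Point: near its centre of mass, 15 mm above its underside. Outer faces at x = -32 and y = -32 mm, inner at x = -2 and y = -2, leg ends at x = +53 and y = +53. Good grip from above: across the x leg at (20, -17) mm, closing along y, on its upper 17 mm. About 0.16 kg.
- padlock_c (a point): Old dark iron padlock lying flat: block 56 (x) by 54 (y) by 30 mm high with brass keyhole plate on top; a U-shaped shackle 33 mm wide stands 38 mm out of its +x side (10 mm bar at half height). Point: centre of the block, 15 mm above its underside. Grip the block from above, closing along y, on its upper 17 mm. About 0.32 kg.
- tray_round_in (a point): Fixed low tray of blue-grey board, 125 x 125 x 20 mm, filled flush (20 mm above the table) with dark foam; in it a 10 mm deep cut-out with a pale floor, a circle 70 mm across. Point: the circle's centre, on the cut-out's floor (10 mm above the table).
- tray_square_in (a point): Fixed low tray of blue-grey board, 125 x 125 x 20 mm, filled flush (20 mm above the table) with dark foam; in it a 10 mm deep cut-out with a pale floor, a square of 74 mm side, parallel to x and y. Point: the square's centre, on the cut-out's floor (10 mm above the table).
- tray_angle_in (a point): Fixed low tray of blue-grey board, 125 x 125 x 20 mm, filled flush (20 mm above the table) with dark foam; in it a 10 mm deep cut-out with a pale floor, an L, 101 mm long over each outside edge, 46 wide: 8 mm more all round than the gilt corner. Point: on its floor (10 mm above the table), where the corner's own point belongs, x and y along the same legs (tray's centre at x = y = +10.5 mm).
- tray_lock_in (a point): Fixed low tray of blue-grey board, 125 x 125 x 20 mm, filled flush (20 mm above the table) with dark foam; in it a 10 mm deep cut-out with a pale floor, a padlock outline: 72 (x) by 70 mm for the block, then on the +x side 50 mm wide and 39 long, end corners cut, for the shackle. Point: on its floor (10 mm above the table) below the block's centre (tray's centre at x = +19.5 mm).
- pot: Glued brown pot, curing, to be left alone: upright, round, 108 mm high, 80 mm across the belly, pale fill lines. Origin at the centre of its underside.
- solvent: Brown glass solvent bottle with black cap, to be left alone: upright, 42 mm across, 90 mm high. Origin at the centre of its underside. (A brush, a palette knife and tweezers also lie about, under 30 mm high; equipment fills the table beyond x = 0.78 m and its ends.)
Not all that is in view belongs to the job. What is meant by the part that bears frame_corner_c is not pink, and is the larger of those in its own colour. What is shaped like the part that bears tray_round_in but green is not meant.

How it is judged (in metres and radians):
At the end, for the whole second after the job is handed in: Each piece lies in its own cut-out: its point within 14 mm horizontally of the cut-out's point, at most 4 mm above the height it has when resting on the cut-out's floor, tilted less than 0.1 rad, at rest and released; pot and bottle still upright and not shifted by 20 mm (horizontal distance between jar_c and tray_round_in below 0.014 m and z of jar_c in the frame of tray_round_in between 0.03 and 0.039 m and angle between each of jar_c, candlestick_c, frame_corner_c, padlock_c, pot, solvent's own z axis and vertical below 0.1 rad and linear speed of each of jar, candlestick, frame_corner, padlock below 0.02 m/s and horizontal distance between candlestick_c and tray_square_in below 0.014 m and z of candlestick_c in the frame of tray_square_in between 0.0375 and 0.0465 m and horizontal distance between frame_corner_c and tray_angle_in below 0.014 m and z of frame_corner_c in the frame of tray_angle_in between 0.01 and 0.019 m and horizontal distance between padlock_c and tray_lock_in below 0.014 m and z of padlock_c in the frame of tray_lock_in between 0.01 and 0.019 m); the robot touches nothing.
It fails at once if a piece is dropped or thrown: it moves faster than 0.7 m/s while no finger holds it (a fall of about 25 mm) ((linear speed of jar above 0.7 m/s and contact force between jar and the fingers below 0.05 N) or (linear speed of candlestick above 0.7 m/s and contact force between candlestick and the fingers below 0.05 N) or (linear speed of frame_corner above 0.7 m/s and contact force between frame_corner and the fingers below 0.05 N) or (linear speed of padlock above 0.7 m/s and contact force between padlock and the fingers below 0.05 N)).
It fails at once if the glued pot is shifted by more than 20 mm (distance of pot from where it was at the start of the episode above 0.02 m).
It fails at once if the solvent bottle is shifted by more than 20 mm (distance of solvent from where it was at the start of the episode above 0.02 m).
It also fails if it takes over 99 s, if anything falls off the work surface, if the arm or the gripper's body presses on something with over 40 N, if the wrist force passes 120 N, or if a joint passes its speed limit or range.

ROBOT

A 6-joint arm with a two-finger parallel gripper is mounted at the origin on the work surface. World frame = base frame: x ahead of the robot, y to its left, z up, the work surface at z = 0. Lengths are in m, angles in degrees, forces in N, time in s.
With the tool pointing down it reaches from about 0.35 to 0.975 m from the base axis. Payload 17.4 kg.
Tool frame: the origin (TCP) lies at the very end of the fingers, on their centre line; the grasp point (between the pads) lies env.tcp_to_grasp behind it (env.tcp_to_grasp is the distance from the TCP to the grasp point, in m); z points along the fingers, y is the direction in which the jaws open and shut (so a half turn about z gives the same grasp; the last joint's range is limited). The gripper opens to 85 mm and grips with 20 to 120 N. Pads are 22 mm wide; open, the fingers measure 114 mm over their backs; the gripper's body (76 mm by 85 mm) begins 54 mm behind the grasp point. The pads swing forward as they close: fully open they stand 13 mm farther back than shut.
Start: joints at [-73.098, 6.646, 82.598, -0, 90.757, -2.166], TCP at [0.221, -0.638, 0.231] pointing down, gripper open.
Joint ranges: [-162.19, 162.19], [-47.58, 125.68], [4.15, 143.07], [-65.23, 245.23], [0.69, 171.88], [-170.13, 170.13]. Speed limits (degrees/s): [108.29, 108.29, 127.2, 180, 180, 180].

INTERFACE

Orientations are given as a 3x3 rotation matrix whose columns are the frame's x, y, z axes.
In Python, from station import env gives the robot as it stands. The module is installed in compiled form; this text tells all that it offers.
- The arm moves only by the tool send_rows, never from a script. Its argument "steps" is a list of rows, each a list of 7 numbers: the shift along the tool's x, y, z in cm, then the turn, a rotation vector about the tool's x, y, z in degrees, then the finger opening in cm, from 0 to 8.54. In form: [[x, y, z, ax, ay, az, hand], ...]. A call has exactly 5 rows; each row is the pose to reach, as a shift and turn from the pose measured when the call began, along the tool's axes at that moment; what a row does not reach only later rows make up. A row lasts 1/12 s, in which the tool goes at most 41.7 mm and 7.16 degrees, less where a joint would pass 70% of its speed; a pose out of reach is approached as far as the arm can. A call with a gripper value outside its range is refused whole. The fingers move at their own pace and stop on an object; "force" is the grip in N (left out, the last holds). Time passes only in rows, so rows that repeat a pose let the fingers close, or fill a call up. It gives the time, the measured TCP pose, the force and the opening at its end, in the units of the state.
- env.get_obs(): the state, without advancing time (a new reading comes with each control period).
- env.read_camera(name): name is "side" or "top"; returns a dict with "color" (384x512x3 uint8, blue, green, red), "fx", "fy", "cx", "cy" (pixels), "position" and "rotation" of the camera in the world. Camera axes: x right, y up, looking along -z (the intrinsics and any distortion apply to the point x, -y, -z); pixel columns grow to the right and rows downward; lengths in m; the calibration is good to about 2 mm. A picture is of the moment at which its call begins. There is no depth.
- env.finish_job(): hands the job in, once; it reports no verdict.
The state is a dict: "time": time; "qpos": joint angles; "qvel": joint speeds; "effort": joint torques, N m; "ee_pos": TCP position; "tcp_rot": TCP orientation; "ft_force": force on the tool from outside, world axes, zero at the start; "torque": the same for the moment, N m; "opening": finger opening in m.
Only numpy, scipy, OpenCV 4.12 (cv2) and the standard library are available. Lean on these libraries where they do the work, as an engineer would, in place of code of your own. Each camera call takes 0.05 s, during which the arm holds its last target. There are 200 camera calls.

## Working session

There is one attempt and no reset: what is moved stays moved. The work goes in short steps, Python scripts to look and compute and a tool call to move; the robot and the scene stay as the last step left them, time stands still between calls to the robot, and variables do not carry over. Pictures are saved under pics/ and viewed, about 12 in all and at most 16, crops included, and the job is handed in when it is done.

Besides the shell and the picture viewer there is one more tool, called after "Emit:" by a JSON object that holds its "name" and its "arguments", one argument or row to a line. send_rows: Moves the arm, as the interface text tells. Its arguments: {"type":"object","properties":{"steps":{"type":"array"},"force":{"type":"number"}},"required":["steps"]}

```bash
mkdir -p pics
python3 - <<'E'
from station import env
import cv2
print(env.tcp_to_grasp, env.get_obs())
for n in("top","side"):
    c=env.read_camera(n); cv2.imwrite(f"pics/{n}0.png",c["color"]); print({k:v for k,v in c.items() if k!="color"})
    cv2.imwrite(f"pics/{n}0b.png",cv2.resize(c["color"],(800,600),interpolation=cv2.INTER_CUBIC))
E
```

```text
0.0187 {'time': 0.0, 'qpos': array([-7.30961528e+01,  6.67249586e+00,  8.26369194e+01,  1.56439211e-03,
        9.07561433e+01, -2.16839393e+00]), 'qvel': array([-0.04440887, -0.0762893 , -0.04922519, -0.09977893,  0.08219728,
        0.0194071 ]), 'effort': array([ 1.58388044e-03, -7.31988287e+01, -6.32489347e+01, -4.80275207e-05,
        6.26885987e-03, -1.58897211e-05]), 'ee_pos': array([ 0.22047513, -0.63776749,  0.23056862]), 'tcp_rot': array([[ 9.45107231e-01,  3.26760198e-01, -3.06576891e-04],
       [ 3.26760334e-01, -9.45106591e-01,  1.10271449e-03],
       [ 7.05753642e-05, -1.14236060e-03, -9.99999345e-01]]), 'ft_force': array([ 0.70414972,  0.639522  , -0.21833837]), 'torque': array([-0.01832889,  0.00793526, -0.03646414]), 'opening': 0.08538916064370275}
{'fx': 381.37012954651397, 'fy': 381.37012954651397, 'cx': 258.1507805774599, 'cy': 187.4354731393404, 'position': array([ 0.32777608, -0.09241649,  1.37635567]), 'rotation': array([[ 0.00615348,  0.99332035, -0.11522507],
       [-0.99996486,  0.0067685 ,  0.00494703],
       [ 0.00569389,  0.11519058,  0.99332709]])}
{'fx': 481.17830527590985, 'fy': 481.17830527590985, 'cx': 257.8240915974821, 'cy': 184.47207273277212, 'position': array([0.14808305, 0.75510581, 1.09577103]), 'rotation': array([[-0.91093016,  0.32289944, -0.25679213],
       [-0.41218882, -0.68589794,  0.59970358],
       [ 0.01751076,  0.65213493,  0.75790066]])}
```

View pics/top0b.png

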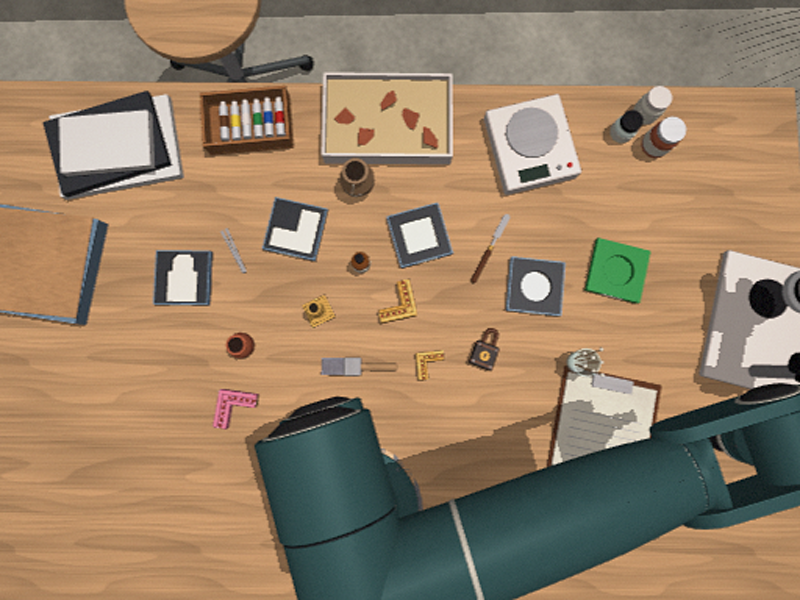

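View pics/side0b.png

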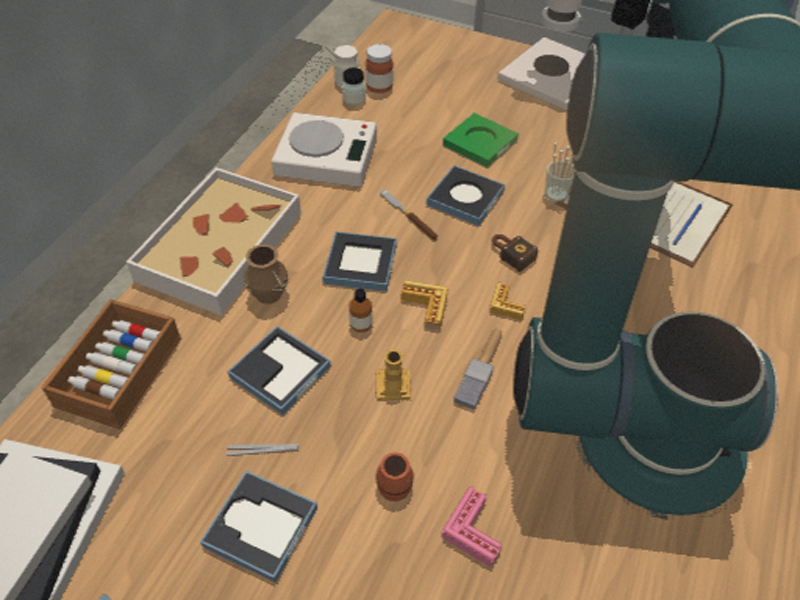

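The top view (800 px scale) shows the following:
- **Frame corners:** there are three L's. The gilt one at (398,302) is large, the gilt one at (428,364) is small, and the one at (236,408) is pink. The target is (398,302), because it is gilt and the larger of the two gilt ones.
- **Round trays:** the blue-grey one at (535,287) is meant. The green one at (619,270) is excluded.
- **Other pieces:** jar (240,345), candlestick (318,310), padlock (485,350).
- **Other trays:** square (419,235), L (296,230), lock (183,278).
- **Leave alone:** pot (355,178), solvent bottle (359,262).

Next I'll confirm these in an enlarged crop and run the masks.

```bash
cat > h.py <<'E'
import cv2, numpy as np
from station import env
def cast(c,p,z):
    p=np.atleast_2d(p).astype(float)
    d=np.c_[(p[:,0]-c["cx"])/c["fx"],-(p[:,1]-c["cy"])/c["fy"],-np.ones(len(p))]@c["rotation"].T
    o=c["position"]; t=(z-o[2])/d[:,2]
    return (o+d*t[:,None])[:,:2]
def proj(c,X):
    q=(np.atleast_2d(X)-c["position"])@c["rotation"]
    return np.c_[c["cx"]+c["fx"]*q[:,0]/-q[:,2], c["cy"]-c["fy"]*q[:,1]/-q[:,2]]
def blob(m,p):
    n,l,s,ce=cv2.connectedComponentsWithStats(m.astype(np.uint8),connectivity=4)
    ok=[i for i in range(1,n) if s[i,4]>25]
    i=min(ok,key=lambda i:np.hypot(*(ce[i]-p)))
    k,_=cv2.findContours((l==i).astype(np.uint8),cv2.RETR_EXTERNAL,cv2.CHAIN_APPROX_NONE)
    return max(k,key=len)[:,0,:].astype(float),ce[i],s[i,4]
E
python3 - <<'E'
from h import *
for n,(x0,y0,w,h) in {"top":(130,120,240,140),"side":(120,90,240,180)}.items():
    c=env.read_camera(n); im=c["color"]
    k=800/w
    cv2.imwrite(f"pics/{n}1.png",cv2.resize(im[y0:y0+h,x0:x0+w],None,fx=k,fy=k,interpolation=cv2.INTER_CUBIC))
    white=(im.min(2)>190)
    if n=="top": pts={"lock":(183,278),"ang":(296,230),"sq":(419,235),"rnd":(535,287)}
    else: pts={"lock":(265,525),"ang":(290,365),"sq":(360,260),"rnd":(466,193)}
    for t,p in pts.items():
        k_,ce,a=blob(white,np.array(p)/1.5625)
        w=cast(c,k_,.01); 
        r=cv2.minAreaRect((w*1000).astype(np.float32)); ap=cv2.approxPolyDP((w*1000).astype(np.float32),5,True)[:,0]
        print(n,t,a,"rect",np.round(r[0]),np.round(r[1]),round(r[2],1),"poly",ap.round().astype(int).tolist())
E
```

```text
top lock 461 rect [519. 413.] [106.  64.] 0.4 poly [[572, 424], [561, 434], [539, 433], [531, 444], [470, 444], [466, 383], [532, 382], [539, 393], [565, 391], [572, 399]]
top ang 474 rect [636. 156.] [97. 97.] 77.7 poly [[671, 100], [682, 137], [633, 147], [626, 154], [636, 205], [599, 211], [581, 120]]
top sq 357 rect [ 624. -135.] [70. 69.] 16.0 poly [[665, -156], [646, -94], [583, -113], [602, -174]]
top rnd 260 rect [ 504. -404.] [64. 63.] 63.3 poly [[534, -385], [515, -374], [493, -373], [475, -391], [476, -420], [494, -435], [519, -432], [537, -407]]
side lock 1040 rect [519. 410.] [ 65. 105.] 89.8 poly [[570, 399], [571, 424], [563, 431], [539, 430], [529, 442], [468, 442], [470, 380], [531, 378], [533, 387], [560, 388]]
side ang 603 rect [637. 153.] [92. 91.] 77.4 poly [[671, 102], [679, 132], [631, 143], [626, 152], [636, 199], [603, 208], [583, 117]]
side sq 311 rect [ 624. -138.] [68. 59.] 15.7 poly [[662, -156], [648, -102], [587, -122], [602, -175]]
side rnd 154 rect [ 505. -407.] [55. 54.] 57.1 poly [[533, -413], [533, -396], [509, -380], [482, -393], [475, -413], [501, -434], [521, -430]]
```

View pics/top1.png

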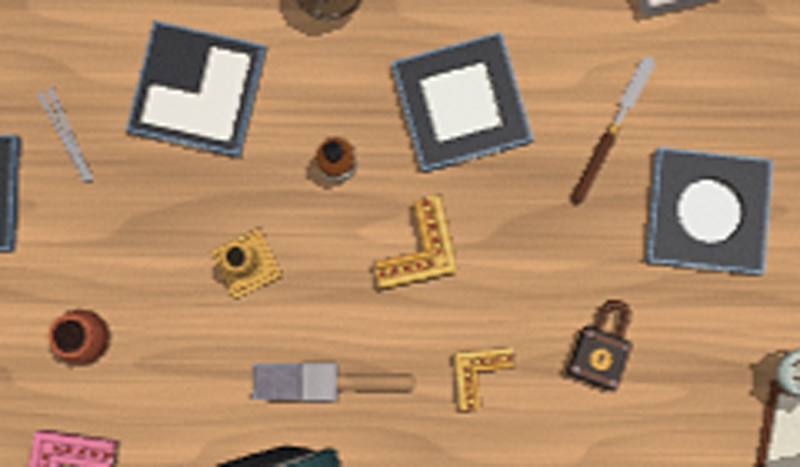

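View pics/side1.png

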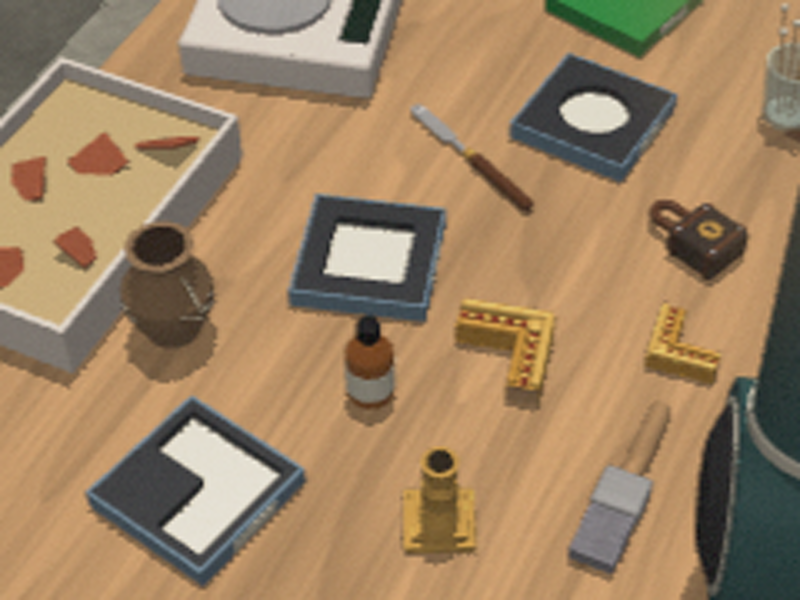

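The crops confirm the choice: the large gilt L is at top crop (425,245) and side crop (515,345), clearly bigger than the gilt L at (480,375). The round blue-grey tray is at (708,210). Next I'll cast the picked points.

Run:
```python
from h import *
T=env.read_camera("top");S=env.read_camera("side")
def t(p):return np.array(p,float)/3.3333+[130,120]-.35
def s(p):return np.array(p,float)/3.3333+[120,90]-.35
def show(n,c,p,z): print(n,z,(cast(c,p,z)*1000).round().astype(int).tolist())
show("candle socket T",T,t([(236,257)]),.085); show("S",S,s([(440,462)]),.085)
show("foot T",T,t([(262,228),(280,270),(238,298)]),.014)
show("foot S top",S,s([(403,538),(475,538),(475,490),(404,490)]),.014); show("S bot",S,s([(403,552),(474,552)]),0)
show("jar T",T,t([(73,335)]),.07); show("jar S",S,np.array([[397,466]])/1.5625,.07)
show("corner T: out,end1a,end1b,end2b,end2a,inner",T,t([(454,273),(440,196),(416,200),(374,265),(380,290),(424,256)]),.03)
show("corner S: out, endA.. ",S,s([(553,313),(463,300),(458,318),(508,385),(541,390),(520,327)]),.03)
show("lock T keyhole",T,t([(600,358)]),.03); show("lock S keyhole",S,s([(711,230)]),.03)
show("lock T corners",T,t([(584,327),(632,339),(616,388),(567,370)]),.03)
show("lock S corners",S,s([(668,233),(704,200),(746,235),(708,262)]),.03)
show("shackle T end",T,t([(612,303)]),.02)
show("pot T rim",T,np.array([[356,172]])/1.5625,.108);show("solvent cap T/S",T,t([(333,152)]),.09);show("",S,s([(369,325)]),.09)
# masks
for n,c,pj,pc in(("T",T,(240,345),(398,302)),("S",S,(395,476),(430,302))):
    hsv=cv2.cvtColor(c["color"],cv2.COLOR_BGR2HSV); H,Sa,V=cv2.split(hsv)
    for nm,m,p in(("jar",((H<12)|(H>172))&(Sa>110),pj),("corner",(H>17)&(H<32)&(Sa>150)|((H<12)&(Sa>150)),pc)):
        k,ce,a=blob(m,np.array(p)/1.5625); r=cv2.minAreaRect(k.astype(np.float32))
        print(n,nm,a,ce.round(1),"bbox",k.min(0),k.max(0),"world@.033",(cast(c,[ce],.033)*1000).round())
```

```text
candle socket T 0.085 [[444, 97]]
S 0.085 [[444, 97]]
foot T 0.014 [[482, 80], [437, 60], [407, 104]]
foot S top 0.014 [[460, 131], [408, 106], [427, 64], [479, 89]]
S bot 0 [[458, 134], [407, 110]]
jar T 0.07 [[365, 264]]
jar S 0.07 [[359, 267]]
corner T: out,end1a,end1b,end2b,end2a,inner 0.03 [[434, -127], [516, -111], [512, -86], [442, -42], [415, -48], [452, -95]]
corner S: out, endA..  0.03 [[437, -126], [515, -106], [510, -85], [441, -35], [414, -42], [457, -99]]
lock T keyhole 0.03 [[345, -281]]
lock S keyhole 0.03 [[343, -282]]
lock T corners 0.03 [[378, -264], [365, -315], [314, -298], [332, -246]]
lock S corners 0.03 [[378, -261], [362, -316], [312, -290], [333, -243]]
shackle T end 0.02 [[404, -296]]
pot T rim 0.108 [[741, 7]]
solvent cap T/S 0.09 [[553, -1]]
 0.09 [[553, 0]]
T jar 199 [153.5 220.6] bbox [144. 213.] [162. 229.] world@.033 [[364. 267.]]
T corner 30 [258.3 195.9] bbox [255. 190.] [262. 200.] world@.033 [[ 453. -100.]]
S jar 444 [252.2 307. ] bbox [241. 290.] [264. 320.] world@.033 [[361. 272.]]
S corner 223 [270.2 191.4] bbox [257. 183.] [282. 205.] world@.033 [[465. -77.]]
```

```bash
cat > plan.py <<'E'
import sys,math
from h import *
from scipy.spatial.transform import Rotation as R
def rot(f):
    f=math.radians(f);c,s=math.cos(f),math.sin(f)
    return np.array([[c,s,0],[s,-c,0],[0,0,-1.]])
def plan(*wps):   # waypoints in mm: x,y,z,phi -> per-call full shift (cm) and turn (deg) from previous pose
    o=env.get_obs(); p=o["ee_pos"]*1000; r=np.array(o["tcp_rot"])
    print("t",round(o["time"],2),"pos",p.round(1),"phi",round(math.degrees(math.atan2(r[1,0],r[0,0])),1),"open",round(o["opening"]*1000,1),"F",o["ft_force"].round(1))
    for x,y,z,f in wps:
        q=np.array([x,y,z]); g=rot(f)
        print((r.T@(q-p)/10).round(2),R.from_matrix(r.T@g).as_rotvec(degrees=True).round(1)); p,r=q,g
E
python3 -c "
from plan import *
plan((285,-450,180,0),(345.5,-280,130,-17),(345.5,-280,45,-17),(345.5,-280,12,-17))"
```

```text
t 0.3 pos [ 220.5 -637.9  231.1] phi 19.1 open 85.3 F [-0.1  0.2  0.1]
[ 12.24 -15.65   5.11] [-0.   0.  19.1]
[  6.05 -17.     5.  ] [ 0.  0. 17.]
[0.  0.  8.5] [0. 0. 0.]
[0.  0.  3.3] [0. 0. 0.]
```

Emit:
{"name": "send_rows", "arguments": {
  "steps": [
    [2.5,-3.2,1,0,0,4,8.5],
    [5,-6.3,2,0,0,8,8.5],
    [7.4,-9.4,3,0,0,12,8.5],
    [9.8,-12.5,4,0,0,16,8.5],
    [12.2,-15.6,5.1,0,0,19,8.5]
  ],
  "force": 40
}}

```text
time: 0.72
ee_pos: [0.285, -0.4489, 0.1797]
tcp_rot: [[1.0, -0.003, 0.0], [-0.003, -1.0, 0.0], [0.0, -0.0, -1.0]]
ft_force: [0.6, 0.3, 0.4]
opening: 0.0849
```

Emit:
{"name": "send_rows", "arguments": {
  "steps": [
    [1.2,-3.4,1,0,0,3.4,8.5],
    [2.4,-6.8,2,0,0,6.8,8.5],
    [3.6,-10.2,3,0,0,10.2,8.5],
    [4.9,-13.6,4,0,0,13.6,8.5],
    [6,-17,5,0,0,17,8.5]
  ]
}}

```text
time: 1.13
ee_pos: [0.3458, -0.2774, 0.1293]
tcp_rot: [[0.954, -0.298, 0.001], [-0.298, -0.954, -0.0], [0.001, 0.0, -1.0]]
ft_force: [0.9, -0.2, 0.5]
opening: 0.0849
```

```bash
python3 -c "
from plan import *
plan((345.5,-280,50,-17),(345.5,-280,12,-17))"
```

```text
t 1.13 pos [ 345.8 -277.4  129.3] phi -17.4 open 84.9 F [ 0.9 -0.2  0.5]
[0.05 0.25 7.93] [ 0.  -0.  -0.4]
[0.  0.  3.8] [0. 0. 0.]
```

Emit:
{"name": "send_rows", "arguments": {
  "steps": [
    [0,0.2,2,0,0,0,8.5],
    [0,0.2,4,0,0,0,8.5],
    [0,0.2,6,0,0,0,8.5],
    [0,0.2,7.5,0,0,0,8.5],
    [0,0.2,7.9,0,0,0,8.5]
  ]
}}

```text
time: 1.55
ee_pos: [0.3444, -0.2785, 0.048]
tcp_rot: [[0.955, -0.298, -0.002], [-0.298, -0.955, 0.002], [-0.002, -0.001, -1.0]]
ft_force: [1.3, 0.6, -0.7]
opening: 0.0851
```

Emit:
{"name": "send_rows", "arguments": {
  "steps": [
    [0,0,1,0,0,0,8.5],
    [0,0,2,0,0,0,8.5],
    [0,0,3,0,0,0,8.5],
    [0,0,3.6,0,0,0,8.5],
    [0,0,3.8,0,0,0,8.5]
  ]
}}

```text
time: 1.97
ee_pos: [0.344, -0.2782, 0.0089]
tcp_rot: [[0.954, -0.298, -0.002], [-0.298, -0.954, 0.003], [-0.003, -0.002, -1.0]]
ft_force: [0.9, -0.4, -0.0]
opening: 0.0849
```

```bash
python3 -c "
from plan import *
plan((345.5,-280,12,-17))
T=env.read_camera('top');S=env.read_camera('side')
a=cv2.resize(T['color'][200:255,280:335],(400,400),interpolation=cv2.INTER_CUBIC);b=cv2.resize(S['color'][130:185,300:355],(400,400),interpolation=cv2.INTER_CUBIC)
cv2.imwrite('pics/g1.png',np.hstack([a,b]))"
```

```text
t 1.97 pos [ 344.  -278.2    8.9] phi -17.4 open 84.9 F [ 0.9 -0.4 -0. ]
[ 0.19  0.13 -0.31] [-0.1  0.2 -0.4]
```

View pics/g1.png

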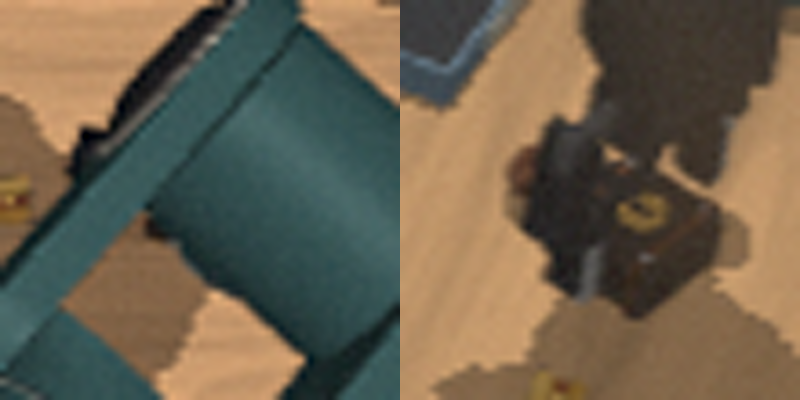

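The side crop shows the block between the jaws, one finger at (590,250) and the other behind it. I'll rise 3 mm and close.

Emit:
{"name": "send_rows", "arguments": {
  "steps": [
    [0.2,0.1,-0.3,0,0,0,8.5],
    [0.2,0.1,-0.3,0,0,0,6],
    [0.2,0.1,-0.3,0,0,0,4],
    [0.2,0.1,-0.3,0,0,0,3],
    [0.2,0.1,-0.3,0,0,0,3]
  ],
  "force": 50
}}

```text
time: 2.48
ee_pos: [0.3462, -0.2804, 0.0136]
tcp_rot: [[0.954, -0.298, -0.001], [-0.298, -0.954, 0.001], [-0.001, -0.001, -1.0]]
ft_force: [-1.8, 0.8, 7.4]
opening: 0.0529
```

Emit:
{"name": "send_rows", "arguments": {
  "steps": [
    [0,0,0,0,0,0,3],
    [0,0,0,0,0,0,3],
    [0,0,0,0,0,0,3],
    [0,0,0,0,0,0,3],
    [0,0,0,0,0,0,3]
  ]
}}

```text
time: 2.9
ee_pos: [0.3462, -0.2804, 0.0137]
tcp_rot: [[0.955, -0.298, -0.001], [-0.298, -0.955, 0.001], [-0.001, -0.001, -1.0]]
ft_force: [-1.3, 0.9, 2.0]
opening: 0.0528
```

```bash
python3 -c "
from plan import *
plan((345.5,-280,160,-17),(400,-90,175,-14),(440,100,175,-8),(480,290,175,0),(500,412,130,0),(500,412,60,0),(500,412,22,0))"
```

```text
t 2.9 pos [ 346.2 -280.4   13.7] phi -17.3 open 52.8 F [-1.3  0.9  2. ]
[ -0.1   -0.02 -14.63] [-0.   0.1 -0.3]
[ -0.34 -19.76  -1.5 ] [ 0.  0. -3.]
[ -0.72 -19.4    0.  ] [ 0.  0. -6.]
[  1.32 -19.37   0.  ] [ 0.  0. -8.]
[  2.  -12.2   4.5] [0. 0. 0.]
[0. 0. 7.] [0. 0. 0.]
[0.  0.  3.8] [0. 0. 0.]
```

Emit:
{"name": "send_rows", "arguments": {
  "steps": [
    [0,0,-1,0,0,0,3],
    [0,0,-4,0,0,0,3],
    [0,0,-8,0,0,0,3],
    [0,0,-12,0,0,0,3],
    [0,0,-14.6,0,0,0,3]
  ]
}}

```text
time: 3.32
ee_pos: [0.3466, -0.2807, 0.1641]
tcp_rot: [[0.955, -0.298, 0.001], [-0.298, -0.955, -0.001], [0.001, 0.001, -1.0]]
ft_force: [0.6, -0.3, -3.4]
opening: 0.0527
```

Emit:
{"name": "send_rows", "arguments": {
  "steps": [
    [0,-3,-0.5,0,0,-0.5,3],
    [-0.1,-7,-1,0,0,-1,3],
    [-0.2,-11.5,-1.5,0,0,-2,3],
    [-0.3,-15.6,-1.5,0,0,-3,3],
    [-0.3,-19.8,-1.5,0,0,-3,3]
  ]
}}

```text
time: 3.73
ee_pos: [0.4016, -0.0921, 0.18]
tcp_rot: [[0.969, -0.247, 0.002], [-0.247, -0.969, -0.001], [0.003, 0.001, -1.0]]
ft_force: [1.2, 0.2, -3.9]
opening: 0.0528
```

Emit:
{"name": "send_rows", "arguments": {
  "steps": [
    [-0.1,-4,0,0,0,-1,3],
    [-0.3,-8,0,0,0,-2,3],
    [-0.4,-12,0,0,0,-4,3],
    [-0.6,-16,0,0,0,-5,3],
    [-0.7,-19.4,0,0,0,-6,3]
  ]
}}

```text
time: 4.15
ee_pos: [0.4425, 0.1003, 0.1805]
tcp_rot: [[0.99, -0.143, 0.003], [-0.143, -0.99, -0.001], [0.003, 0.0, -1.0]]
ft_force: [1.4, -0.7, -4.3]
opening: 0.0525
```

Emit:
{"name": "send_rows", "arguments": {
  "steps": [
    [0.3,-4,0,0,0,-2,3],
    [0.5,-8,0,0,0,-4,3],
    [0.8,-12,0,0,0,-6,3],
    [1,-16,0,0,0,-7,3],
    [1.3,-19.4,0,0,0,-8,3]
  ]
}}

```text
time: 4.57
ee_pos: [0.4827, 0.2931, 0.1807]
tcp_rot: [[1.0, -0.002, 0.003], [-0.002, -1.0, -0.001], [0.003, 0.001, -1.0]]
ft_force: [1.7, -0.3, -2.9]
opening: 0.0526
```

```bash
python3 -c "
from plan import *
plan((500,412,130,0),(500,412,60,0),(500,412,23,0))"
```

```text
t 4.57 pos [482.7 293.1 180.7] phi -0.1 open 52.6 F [ 1.7 -0.3 -2.9]
[  1.7  -11.89   5.07] [ 0.  -0.2 -0.1]
[0. 0. 7.] [0. 0. 0.]
[0.  0.  3.7] [0. 0. 0.]
```

Emit:
{"name": "send_rows", "arguments": {
  "steps": [
    [0.4,-3,1,0,0,0,3],
    [0.8,-6,2,0,0,0,3],
    [1.2,-9,3.5,0,0,0,3],
    [1.7,-11.9,5,0,0,0,3],
    [1.7,-11.9,5,0,0,0,3]
  ]
}}

```text
time: 4.98
ee_pos: [0.4989, 0.4153, 0.1269]
tcp_rot: [[1.0, 0.0, -0.001], [0.0, -1.0, -0.002], [-0.001, 0.002, -1.0]]
ft_force: [0.4, -0.3, -4.3]
opening: 0.0524
```

Emit:
{"name": "send_rows", "arguments": {
  "steps": [
    [0,0,2,0,0,0,3],
    [0,0,4,0,0,0,3],
    [0,0,6,0,0,0,3],
    [0,0,7,0,0,0,3],
    [0,0,7,0,0,0,3]
  ]
}}

```text
time: 5.4
ee_pos: [0.4979, 0.4143, 0.0546]
tcp_rot: [[1.0, 0.0, -0.004], [0.0, -1.0, -0.005], [-0.004, 0.005, -1.0]]
ft_force: [-0.5, -1.6, -3.9]
opening: 0.0529
```

```bash
python3 -c "
from plan import *
plan((500,412,40,0),(500,412,23.5,0))
T=env.read_camera('top');S=env.read_camera('side')
a=cv2.resize(T['color'][150:205,90:145],(400,400),interpolation=cv2.INTER_CUBIC);b=cv2.resize(S['color'][290:380,120:210],(400,400),interpolation=cv2.INTER_CUBIC)
cv2.imwrite('pics/g2.png',np.hstack([a,b]))"
```

```text
t 5.4 pos [497.9 414.3  54.6] phi 0.0 open 52.9 F [-0.5 -1.6 -3.9]
[0.22 0.22 1.46] [0.3 0.3 0. ]
[0.   0.   1.65] [0. 0. 0.]
```

View pics/g2.png

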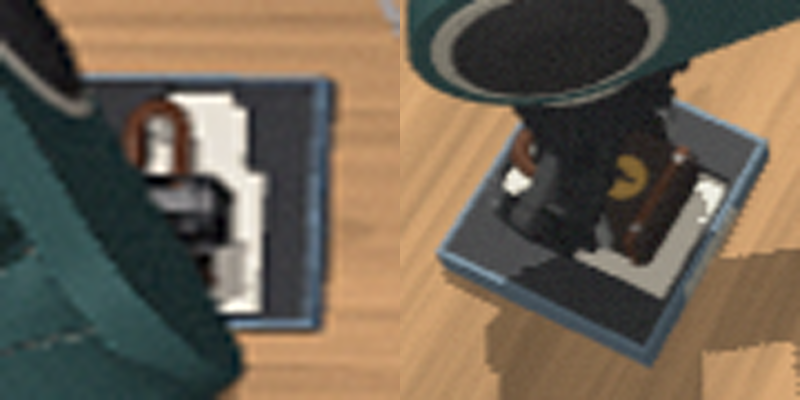

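The lock hangs over its cut-out with the shackle at (155,130), facing the narrow end. The offset matches parallax, so I'll lower it.

Emit:
{"name": "send_rows", "arguments": {
  "steps": [
    [0.1,0.1,0.5,0.1,0.1,0,3],
    [0.2,0.2,1,0.2,0.2,0,3],
    [0.2,0.2,1.5,0.3,0.3,0,3],
    [0.2,0.2,2,0.3,0.3,0,3],
    [0.2,0.2,2.4,0.3,0.3,0,3]
  ]
}}

```text
time: 5.92
ee_pos: [0.5009, 0.413, 0.0332]
tcp_rot: [[1.0, 0.0, 0.004], [0.0, -1.0, 0.003], [0.004, -0.003, -1.0]]
ft_force: [0.6, -0.2, -2.8]
opening: 0.0525
```

```bash
python3 -c "
from plan import *
plan((500,412,23.5,0))"
```

```text
t 5.92 pos [500.9 413.   33.2] phi 0.0 open 52.5 F [ 0.6 -0.2 -2.8]
[-0.09  0.1   0.97] [-0.2 -0.2  0. ]
```

Emit:
{"name": "send_rows", "arguments": {
  "steps": [
    [-0.1,0.1,0.2,-0.2,-0.2,0,3],
    [-0.1,0.1,0.4,-0.2,-0.2,0,3],
    [-0.1,0.1,0.6,-0.2,-0.2,0,3],
    [-0.1,0.1,0.8,-0.2,-0.2,0,3],
    [-0.1,0.1,0.9,-0.2,-0.2,0,3]
  ]
}}

```text
time: 6.33
ee_pos: [0.4999, 0.412, 0.024]
tcp_rot: [[1.0, 0.0, 0.0], [0.0, -1.0, -0.001], [0.0, 0.001, -1.0]]
ft_force: [-0.1, 0.1, -3.5]
opening: 0.0525
```

Emit:
{"name": "send_rows", "arguments": {
  "steps": [
    [0,0,0,0,0,0,3],
    [0,0,0,0,0,0,3],
    [0,0,0,0,0,0,3],
    [0,0,0,0,0,0,3],
    [0,0,0,0,0,0,3]
  ]
}}

```text
time: 6.75
ee_pos: [0.5, 0.412, 0.0241]
tcp_rot: [[1.0, 0.0, 0.0], [0.0, -1.0, -0.001], [0.0, 0.001, -1.0]]
ft_force: [-1.0, 0.8, -2.2]
opening: 0.0525
```

Emit:
{"name": "send_rows", "arguments": {
  "steps": [
    [0,0,0.1,0,0,0,3],
    [0,0,0.1,0,0,0,3],
    [0,0,0.1,0,0,0,3],
    [0,0,0.1,0,0,0,6.5],
    [0,0,0.1,0,0,0,7.5]
  ]
}}

```text
time: 7.17
ee_pos: [0.5001, 0.4121, 0.0233]
tcp_rot: [[1.0, 0.0, 0.001], [0.0, -1.0, -0.0], [0.001, 0.0, -1.0]]
ft_force: [0.7, 0.5, -0.3]
opening: 0.074
```

Emit:
{"name": "send_rows", "arguments": {
  "steps": [
    [0,0,0,0,0,0,7.5],
    [0,0,-1,0,0,0,7.5],
    [0,0,-4,0,0,0,8],
    [0,0,-8,0,0,0,8.5],
    [0,0,-12,0,0,0,8.5]
  ]
}}

```text
time: 7.58
ee_pos: [0.4995, 0.4118, 0.1448]
tcp_rot: [[1.0, 0.0, -0.0], [0.0, -1.0, -0.001], [-0.0, 0.001, -1.0]]
ft_force: [-0.1, 0.8, 0.1]
opening: 0.085
```

```bash
python3 -c "
from plan import *
plan((362,266,130,-35),(362,266,50,-35),(362,266,13,-35))
plan((362,266,130,0),(362,266,50,0),(362,266,13,0))
"
```

```text
t 7.58 pos [499.5 411.8 144.8] phi 0.0 open 85.0 F [-0.1  0.8  0.1]
[-13.76  14.58   1.5 ] [ 0.1 -0.  35. ]
[0. 0. 8.] [0. 0. 0.]
[0.  0.  3.7] [0. 0. 0.]
t 7.58 pos [499.5 411.8 144.8] phi 0.0 open 85.0 F [-0.1  0.8  0.1]
[-13.76  14.58   1.5 ] [0.1 0.  0. ]
[0. 0. 8.] [0. 0. 0.]
[0.  0.  3.7] [0. 0. 0.]
```

Emit:
{"name": "send_rows", "arguments": {
  "steps": [
    [-2.8,2.9,0,0,0,0,8.5],
    [-5.6,5.8,0,0,0,0,8.5],
    [-8.4,8.7,0.5,0,0,0,8.5],
    [-11.2,11.6,1,0,0,0,8.5],
    [-13.8,14.6,1.5,0,0,0,8.5]
  ]
}}

```text
time: 8.0
ee_pos: [0.3601, 0.2647, 0.1301]
tcp_rot: [[1.0, 0.001, 0.0], [0.001, -1.0, -0.001], [0.0, 0.001, -1.0]]
ft_force: [0.9, -0.8, 0.9]
opening: 0.0851
```

```bash
python3 -c "
from plan import *
T=env.read_camera('top');S=env.read_camera('side')
a=cv2.resize(T['color'][150:240,90:180],(400,400),interpolation=cv2.INTER_CUBIC);b=cv2.resize(S['color'][270:380,120:285],(400,267),interpolation=cv2.INTER_CUBIC)
cv2.imwrite('pics/g3.png',np.hstack([a,cv2.copyMakeBorder(b,0,133,0,0,0)]))
plan((362,266,50,0),(362,266,12,0))"
```

```text
t 8.1 pos [358.6 262.9 130.1] phi -0.0 open 85.0 F [1.2 0.9 0.6]
[ 0.33 -0.32  8.01] [ 0.1 -0.  -0. ]
[0.  0.  3.8] [0. 0. 0.]
```

View pics/g3.png

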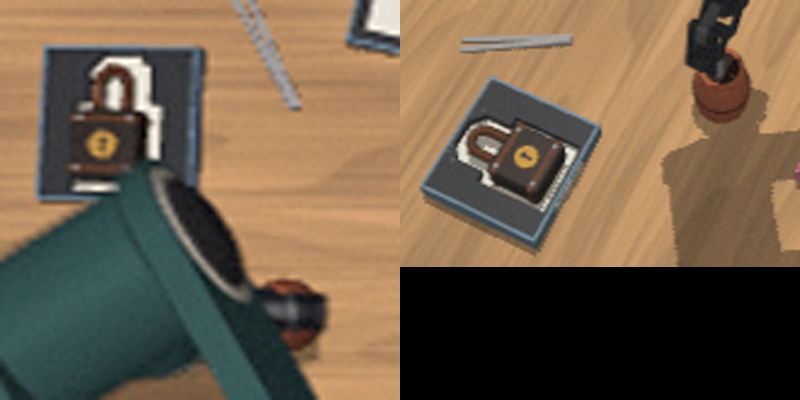

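The padlock sits flat inside its cut-out, with the keyhole at (102,145) top and (525,157) side. The jar is below the open jaws.

Emit:
{"name": "send_rows", "arguments": {
  "steps": [
    [0.3,-0.3,2,0,0,0,8.5],
    [0.3,-0.3,4,0,0,0,8.5],
    [0.3,-0.3,6,0,0,0,8.5],
    [0.3,-0.3,7.5,0,0,0,8.5],
    [0.3,-0.3,8,0,0,0,8.5]
  ]
}}

```text
time: 8.52
ee_pos: [0.3612, 0.2656, 0.0486]
tcp_rot: [[1.0, -0.0, -0.001], [-0.0, -1.0, -0.002], [-0.001, 0.002, -1.0]]
ft_force: [0.1, -0.8, -0.3]
opening: 0.0851
```

Emit:
{"name": "send_rows", "arguments": {
  "steps": [
    [0,0,1,0,0,0,8.5],
    [0,0,2,0,0,0,8.5],
    [0,0,3,0,0,0,8.5],
    [0,0,3.5,0,0,0,8.5],
    [0,0,3.6,0,0,0,8.5]
  ]
}}

```text
time: 8.93
ee_pos: [0.3609, 0.2653, 0.0116]
tcp_rot: [[1.0, -0.0, -0.002], [-0.0, -1.0, -0.003], [-0.002, 0.003, -1.0]]
ft_force: [-0.5, -0.0, 0.1]
opening: 0.0853
```

```bash
python3 -c "
from plan import *
plan((362,266,12,0))
T=env.read_camera('top');S=env.read_camera('side')
print(cast(T,[(90+102*.225,150+145*.225)],.04),cast(S,[(120+125*.4125,270+157*.4125)],.04))"
```

```text
t 8.93 pos [360.9 265.3  11.6] phi -0.0 open 85.3 F [-0.5 -0.   0.1]
[ 0.11 -0.07 -0.04] [ 0.2  0.1 -0. ]
[[0.49637515 0.41287604]] [[0.49745313 0.41412357]]
```

Emit:
{"name": "send_rows", "arguments": {
  "steps": [
    [0.1,0,0,0.1,0.1,0,7],
    [0.1,0,0,0.1,0.1,0,5],
    [0.1,0,0,0.1,0.1,0,4],
    [0.1,0,0,0.1,0.1,0,4],
    [0.1,0,0,0.1,0.1,0,4]
  ],
  "force": 40
}}

```text
time: 9.45
ee_pos: [0.3627, 0.2658, 0.0135]
tcp_rot: [[1.0, -0.0, 0.002], [-0.0, -1.0, 0.0], [0.002, -0.0, -1.0]]
ft_force: [-1.6, -0.5, 6.7]
opening: 0.0555
```

Emit:
{"name": "send_rows", "arguments": {
  "steps": [
    [0,0,0,0,0,0,4],
    [0,0,0,0,0,0,4],
    [0,0,0,0,0,0,4],
    [0,0,0,0,0,0,4],
    [0,0,0,0,0,0,4]
  ]
}}

```text
time: 9.87
ee_pos: [0.3627, 0.2659, 0.0136]
tcp_rot: [[1.0, -0.0, 0.002], [-0.0, -1.0, 0.0], [0.002, -0.0, -1.0]]
ft_force: [-0.9, 0.4, 0.0]
opening: 0.0557
```

```bash
python3 -c "
from plan import *
plan((362,266,160,0),(400,80,175,0),(440,-110,175,0),(480,-290,175,0),(504,-405,130,0))"
```

```text
t 9.87 pos [362.7 265.9  13.6] phi -0.0 open 55.7 F [-0.9  0.4  0. ]
[ -0.05  -0.02 -14.64] [-0.  -0.1 -0. ]
[ 3.8 18.6 -1.5] [0. 0. 0.]
[ 4. 19.  0.] [0. 0. 0.]
[ 4. 18.  0.] [0. 0. 0.]
[ 2.4 11.5  4.5] [0. 0. 0.]
```

Emit:
{"name": "send_rows", "arguments": {
  "steps": [
    [0,0,-1,0,0,0,4],
    [0,0,-4,0,0,0,4],
    [0,0,-8,0,0,0,4],
    [0,0,-12,0,0,0,4],
    [0,0,-14.6,0,0,0,4]
  ]
}}

```text
time: 10.28
ee_pos: [0.3627, 0.266, 0.1642]
tcp_rot: [[1.0, -0.0, 0.004], [-0.0, -1.0, 0.002], [0.004, -0.002, -1.0]]
ft_force: [-0.4, 0.3, -0.4]
opening: 0.0561
```

Emit:
{"name": "send_rows", "arguments": {
  "steps": [
    [0.5,2.5,-0.5,0,0,0,4],
    [1.3,6.5,-1,0,0,0,4],
    [2.1,10.5,-1.5,0,0,0,4],
    [3,14.6,-1.5,0,0,0,4],
    [3.8,18.6,-1.5,0,0,0,4]
  ]
}}

```text
time: 10.7
ee_pos: [0.4004, 0.0782, 0.1802]
tcp_rot: [[1.0, 0.001, 0.006], [0.001, -1.0, 0.002], [0.006, -0.002, -1.0]]
ft_force: [2.0, 0.9, -1.2]
opening: 0.0561
```

Emit:
{"name": "send_rows", "arguments": {
  "steps": [
    [0.8,3.8,0,0,0,0,4],
    [1.6,7.6,0,0,0,0,4],
    [2.4,11.4,0,0,0,0,4],
    [3.2,15.2,0,0,0,0,4],
    [4,19,0,0,0,0,4]
  ]
}}

```text
time: 11.12
ee_pos: [0.4402, -0.1139, 0.1809]
tcp_rot: [[1.0, 0.0, 0.007], [0.0, -1.0, 0.002], [0.007, -0.002, -1.0]]
ft_force: [1.5, 0.8, -1.4]
opening: 0.0564
```

Emit:
{"name": "send_rows", "arguments": {
  "steps": [
    [0.8,3.7,0,0,0,0,4],
    [1.6,7.4,0,0,0,0,4],
    [2.4,11,0,0,0,0,4],
    [3.2,14.6,0,0,0,0,4],
    [4,18,0,0,0,0,4]
  ]
}}

```text
time: 11.53
ee_pos: [0.4801, -0.296, 0.1814]
tcp_rot: [[1.0, -0.0, 0.007], [-0.0, -1.0, 0.002], [0.007, -0.002, -1.0]]
ft_force: [0.7, 1.0, -1.6]
opening: 0.0561
```

```bash
python3 -c "
from plan import *
plan((504.5,-405,130,0),(504.5,-405,60,0),(504.5,-405,33,0),(504.5,-405,24,0))"
```

```text
t 11.53 pos [ 480.1 -296.   181.4] phi -0.0 open 56.1 F [ 0.7  1.  -1.6]
[ 2.41 10.91  5.13] [-0.1 -0.4 -0. ]
[0. 0. 7.] [0. 0. 0.]
[0.  0.  2.7] [0. 0. 0.]
[0.  0.  0.9] [0. 0. 0.]
```

Emit:
{"name": "send_rows", "arguments": {
  "steps": [
    [0.5,2.5,1,0,-0.2,0,4],
    [1.1,5,2,0,-0.4,0,4],
    [1.7,7.5,3,0,-0.4,0,4],
    [2.2,10,4,0,-0.4,0,4],
    [2.4,10.9,5.1,0,-0.4,0,4]
  ]
}}

```text
time: 11.95
ee_pos: [0.5045, -0.4076, 0.1301]
tcp_rot: [[1.0, -0.002, 0.0], [-0.002, -1.0, 0.002], [0.0, -0.002, -1.0]]
ft_force: [-0.4, -0.2, -1.7]
opening: 0.0559
```

Emit:
{"name": "send_rows", "arguments": {
  "steps": [
    [0,0,1.5,0,0,0,4],
    [0,0,3.5,0,0,0,4],
    [0,0,5.5,0,0,0,4],
    [0,0,7,0,0,0,4],
    [0,0,7,0,0,0,4]
  ]
}}

```text
time: 12.37
ee_pos: [0.5033, -0.4056, 0.0565]
tcp_rot: [[1.0, -0.001, -0.003], [-0.001, -1.0, 0.005], [-0.003, -0.005, -1.0]]
ft_force: [-0.5, 0.5, -1.9]
opening: 0.0562
```

```bash
python3 -c "
from plan import *
plan((504.5,-405,33,0),(504.5,-405,24,0))"
```

```text
t 12.37 pos [ 503.3 -405.6   56.5] phi -0.1 open 56.2 F [-0.5  0.5 -1.9]
[ 0.13 -0.05  2.35] [-0.3  0.2 -0.1]
[0.  0.  0.9] [0. 0. 0.]
```

Emit:
{"name": "send_rows", "arguments": {
  "steps": [
    [0.1,-0.1,0.6,-0.2,0.1,0,4],
    [0.1,-0.1,1.2,-0.3,0.2,0,4],
    [0.1,-0.1,1.8,-0.3,0.2,0,4],
    [0.1,-0.1,2.3,-0.3,0.2,0,4],
    [0.1,-0.1,2.3,-0.3,0.2,0,4]
  ]
}}

```text
time: 12.78
ee_pos: [0.504, -0.4043, 0.0326]
tcp_rot: [[1.0, -0.001, -0.001], [-0.001, -1.0, 0.0], [-0.001, -0.0, -1.0]]
ft_force: [1.3, 0.5, -1.5]
opening: 0.0558
```

Emit:
{"name": "send_rows", "arguments": {
  "steps": [
    [0,0,0.2,0,0,0,4],
    [0,0,0.4,0,0,0,4],
    [0,0,0.6,0,0,0,4],
    [0,0,0.8,0,0,0,4],
    [0,0,0.9,0,0,0,4]
  ]
}}

```text
time: 13.2
ee_pos: [0.5039, -0.4043, 0.0235]
tcp_rot: [[1.0, -0.001, -0.001], [-0.001, -1.0, 0.0], [-0.001, -0.0, -1.0]]
ft_force: [-4.7, 3.4, 13.6]
opening: 0.0561
```

```bash
python3 -c "
from plan import *
plan((504.5,-405,24,0))
T=env.read_camera('top');S=env.read_camera('side')
a=cv2.resize(T['color'][155:215,312:372],(400,400),interpolation=cv2.INTER_CUBIC);b=cv2.resize(S['color'][90:150,265:325],(400,400),interpolation=cv2.INTER_CUBIC)
cv2.imwrite('pics/g4.png',np.hstack([a,b]))"
```

```text
t 13.2 pos [ 503.9 -404.3   23.5] phi -0.1 open 56.1 F [-4.7  3.4 13.6]
[ 0.06  0.07 -0.05] [-0.   0.  -0.1]
```

View pics/g4.png

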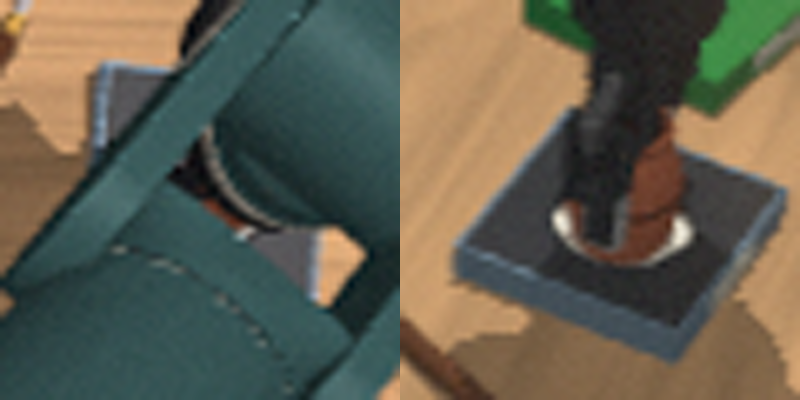

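The jar stands in the cut-out with pale floor showing on both sides, (570,220) and (680,230). The contact force came up at the expected height, so I'll release.

Emit:
{"name": "send_rows", "arguments": {
  "steps": [
    [0,0,0,0,0,0,4],
    [0,0,0,0,0,0,6.5],
    [0,0,0,0,0,0,7.8],
    [0,0,0,0,0,0,8.5],
    [0,0,0,0,0,0,8.5]
  ]
}}

```text
time: 13.72
ee_pos: [0.5041, -0.4044, 0.0239]
tcp_rot: [[1.0, -0.001, -0.0], [-0.001, -1.0, -0.0], [-0.0, 0.0, -1.0]]
ft_force: [0.7, 0.3, -0.2]
opening: 0.0853
```

Emit:
{"name": "send_rows", "arguments": {
  "steps": [
    [0,0,-1.5,0,0,0,8.5],
    [0,0,-4,0,0,0,8.5],
    [0,0,-8,0,0,0,8.5],
    [0,0,-12,0,0,0,8.5],
    [0,0,-15,0,0,0,8.5]
  ]
}}

```text
time: 14.13
ee_pos: [0.5043, -0.4045, 0.1788]
tcp_rot: [[1.0, -0.001, 0.002], [-0.001, -1.0, -0.002], [0.002, 0.002, -1.0]]
ft_force: [0.3, -0.3, 0.4]
opening: 0.0851
```

```bash
python3 -c "
from plan import *
plan((490,-240,175,8),(465,-70,175,17),(444,97,140,26),(444,97,70,26),(444,97,22,26))
"
```

```text
t 14.13 pos [ 504.3 -404.5  178.8] phi -0.1 open 85.1 F [ 0.3 -0.3  0.4]
[ -1.45 -16.45   0.35] [ 0.1 -0.1 -8.1]
[ -0.11 -17.18   0.  ] [ 0.  0. -9.]
[  2.87 -16.58   3.5 ] [ 0.  0. -9.]
[0. 0. 7.] [0. 0. 0.]
[0.  0.  4.8] [0. 0. 0.]
```

Emit:
{"name": "send_rows", "arguments": {
  "steps": [
    [-0.3,-3.3,0,0,0,-1.6,8.5],
    [-0.6,-6.6,0,0,0,-3.2,8.5],
    [-0.9,-9.9,0.2,0,0,-5,8.5],
    [-1.2,-13.2,0.3,0,0,-6.5,8.5],
    [-1.4,-16.4,0.4,0,0,-8,8.5]
  ]
}}

```text
time: 14.55
ee_pos: [0.49, -0.239, 0.1757]
tcp_rot: [[0.99, 0.139, 0.003], [0.139, -0.99, -0.003], [0.003, 0.003, -1.0]]
ft_force: [0.2, 0.8, -0.7]
opening: 0.0852
```

Emit:
{"name": "send_rows", "arguments": {
  "steps": [
    [0,-3.4,0,0,0,-2,8.5],
    [0,-6.8,0,0,0,-4,8.5],
    [0,-10.2,0,0,0,-6,8.5],
    [-0.1,-13.6,0,0,0,-8,8.5],
    [-0.1,-17.2,0,0,0,-9,8.5]
  ]
}}

```text
time: 14.97
ee_pos: [0.4645, -0.0676, 0.1766]
tcp_rot: [[0.956, 0.294, 0.004], [0.294, -0.956, -0.003], [0.003, 0.004, -1.0]]
ft_force: [0.9, 0.7, 0.6]
opening: 0.0849
```

Emit:
{"name": "send_rows", "arguments": {
  "steps": [
    [0.5,-3.4,0.5,0,0,-2,8.5],
    [1.1,-6.8,1,0,0,-4,8.5],
    [1.7,-10.2,2,0,0,-6,8.5],
    [2.3,-13.6,3,0,0,-8,8.5],
    [2.9,-16.6,3.5,0,0,-9,8.5]
  ]
}}

```text
time: 15.38
ee_pos: [0.4427, 0.1014, 0.1414]
tcp_rot: [[0.897, 0.442, 0.005], [0.442, -0.897, -0.003], [0.004, 0.005, -1.0]]
ft_force: [1.1, -0.1, -0.1]
opening: 0.0852
```

```bash
python3 -c "
from plan import *
plan((444,97,90,26),(444,97,22,26))
"
```

```text
t 15.38 pos [442.7 101.4 141.4] phi 26.2 open 85.2 F [ 1.1 -0.1 -0.1]
[-0.09  0.43  5.14] [ 0.3 -0.2  0.2]
[0.  0.  6.8] [0. 0. 0.]
```

Emit:
{"name": "send_rows", "arguments": {
  "steps": [
    [-0.1,0.4,0,0.2,-0.2,0,8.5],
    [-0.1,0.4,1.5,0.3,-0.2,0,8.5],
    [-0.1,0.4,3,0.3,-0.2,0,8.5],
    [-0.1,0.4,4.5,0.3,-0.2,0,8.5],
    [-0.1,0.4,5.1,0.3,-0.2,0,8.5]
  ]
}}

```text
time: 15.8
ee_pos: [0.4433, 0.097, 0.0897]
tcp_rot: [[0.897, 0.442, -0.001], [0.442, -0.897, 0.0], [-0.001, -0.001, -1.0]]
ft_force: [-0.9, 0.4, -1.0]
opening: 0.0849
```

```bash
python3 -c "
from plan import *
plan((444,97,24,26))
T=env.read_camera('top');S=env.read_camera('side')
a=cv2.resize(T['color'][170:230,175:235],(400,400),interpolation=cv2.INTER_CUBIC);b=cv2.resize(S['color'][205:265,225:285],(400,400),interpolation=cv2.INTER_CUBIC)
cv2.imwrite('pics/g5.png',np.hstack([a,b]))"
```

```text
t 15.8 pos [443.3  97.   89.7] phi 26.2 open 84.9 F [-0.9  0.4 -1. ]
[0.06 0.04 6.57] [-0.   0.   0.2]
```

View pics/g5.png

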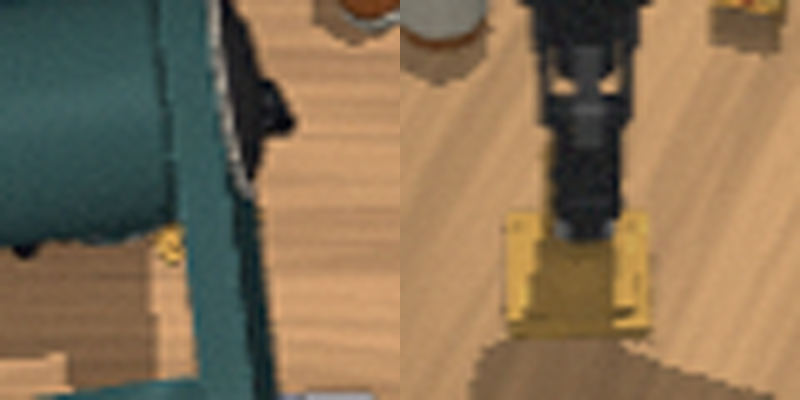

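Side view: the near finger at (585,200) is centred over the foot (505–650) and square to it. I'll descend and grip.

Emit:
{"name": "send_rows", "arguments": {
  "steps": [
    [0,0,1.5,0,0,0,8.5],
    [0,0,3,0,0,0,8.5],
    [0,0,4.5,0,0,0,8.5],
    [0,0,6,0,0,0,8.5],
    [0,0,6.5,0,0,0,8.5]
  ]
}}

```text
time: 16.32
ee_pos: [0.4433, 0.0968, 0.0249]
tcp_rot: [[0.897, 0.441, -0.002], [0.441, -0.897, 0.0], [-0.002, -0.001, -1.0]]
ft_force: [0.6, 0.6, -0.4]
opening: 0.0847
```

Emit:
{"name": "send_rows", "arguments": {
  "steps": [
    [0,0,0,0,0,0,6],
    [0,0,0,0,0,0,4],
    [0,0,0,0,0,0,2],
    [0,0,0,0,0,0,1.5],
    [0,0,0,0,0,0,1.5]
  ],
  "force": 50
}}

```text
time: 16.73
ee_pos: [0.4438, 0.0969, 0.026]
tcp_rot: [[0.897, 0.441, -0.0], [0.441, -0.897, 0.0], [-0.0, -0.001, -1.0]]
ft_force: [-7.0, -0.0, 12.7]
opening: 0.0281
```

Emit:
{"name": "send_rows", "arguments": {
  "steps": [
    [0,0,0,0,0,0,1.5],
    [0,0,0,0,0,0,1.5],
    [0,0,0,0,0,0,1.5],
    [0,0,0,0,0,0,1.5],
    [0,0,0,0,0,0,1.5]
  ]
}}

```text
time: 17.15
ee_pos: [0.4438, 0.0969, 0.0261]
tcp_rot: [[0.897, 0.441, -0.001], [0.441, -0.897, 0.0], [-0.0, -0.001, -1.0]]
ft_force: [-2.5, 0.0, 1.7]
opening: 0.0284
```

```bash
python3 -c "
from plan import *
plan((444,97,170,26),(530,-50,210,20),(624,-136,170,16),(624,-136,60,16))"
```

```text
t 17.15 pos [443.8  96.9  26.1] phi 26.2 open 28.4 F [-2.5  0.   1.7]
[ 2.000e-02 -1.000e-02 -1.439e+01] [-0.   0.   0.2]
[ 1.29 16.98 -4.  ] [0. 0. 6.]
[ 5.89 11.3   4.  ] [0. 0. 4.]
[ 0.  0. 11.] [0. 0. 0.]
```

Emit:
{"name": "send_rows", "arguments": {
  "steps": [
    [0,0,-1,0,0,0,1.5],
    [0,0,-4,0,0,0,1.5],
    [0,0,-8,0,0,0,1.5],
    [0,0,-12,0,0,0,1.5],
    [0,0,-14.4,0,0,0,1.5]
  ]
}}

```text
time: 17.57
ee_pos: [0.4443, 0.0969, 0.1749]
tcp_rot: [[0.897, 0.441, 0.003], [0.441, -0.897, 0.001], [0.003, 0.0, -1.0]]
ft_force: [0.6, 0.5, -4.2]
opening: 0.0283
```

Emit:
{"name": "send_rows", "arguments": {
  "steps": [
    [0.2,2.5,-0.8,0,0,1,1.5],
    [0.5,6,-1.6,0,0,2.5,1.5],
    [0.8,10,-2.4,0,0,4,1.5],
    [1,14,-3.2,0,0,5,1.5],
    [1.3,17,-4,0,0,6,1.5]
  ]
}}

```text
time: 17.98
ee_pos: [0.5315, -0.0525, 0.2158]
tcp_rot: [[0.939, 0.344, 0.003], [0.344, -0.939, 0.001], [0.003, 0.001, -1.0]]
ft_force: [0.7, 0.7, -5.3]
opening: 0.0282
```

Emit:
{"name": "send_rows", "arguments": {
  "steps": [
    [1.3,2.5,0.5,0,0,1,1.5],
    [2.6,5,1,0,0,2,1.5],
    [3.9,7.5,2,0,0,3,1.5],
    [5.2,10,3,0,0,4,1.5],
    [5.9,11.3,4,0,0,4,1.5]
  ]
}}

```text
time: 18.4
ee_pos: [0.6271, -0.1404, 0.1755]
tcp_rot: [[0.961, 0.275, 0.003], [0.275, -0.961, 0.0], [0.003, 0.001, -1.0]]
ft_force: [0.9, 0.4, -4.3]
opening: 0.0278
```

```bash
python3 -c "
from plan import *
plan((624,-136,70,16),(624,-136,36,16))"
```

```text
t 18.4 pos [ 627.1 -140.4  175.5] phi 16.0 open 27.8 F [ 0.9  0.4 -4.3]
[-0.21 -0.52 10.55] [ 0.  -0.2 -0. ]
[0.  0.  3.4] [0. 0. 0.]
```

Emit:
{"name": "send_rows", "arguments": {
  "steps": [
    [-0.2,-0.5,2,0,-0.2,0,1.5],
    [-0.2,-0.5,4.5,0,-0.2,0,1.5],
    [-0.2,-0.5,7,0,-0.2,0,1.5],
    [-0.2,-0.5,9.5,0,-0.2,0,1.5],
    [-0.2,-0.5,10.5,0,-0.2,0,1.5]
  ]
}}

```text
time: 18.82
ee_pos: [0.6227, -0.1357, 0.067]
tcp_rot: [[0.961, 0.275, -0.005], [0.275, -0.961, 0.0], [-0.005, -0.002, -1.0]]
ft_force: [-1.1, 0.9, -4.1]
opening: 0.0281
```

Emit:
{"name": "send_rows", "arguments": {
  "steps": [
    [0,0,0.5,0,0,0,1.5],
    [0,0,1,0,0,0,1.5],
    [0,0,1.5,0,0,0,1.5],
    [0,0,1.8,0,0,0,1.5],
    [0,0,1.8,0,0,0,1.5]
  ]
}}

```text
time: 19.23
ee_pos: [0.6227, -0.1358, 0.0493]
tcp_rot: [[0.961, 0.275, -0.005], [0.275, -0.961, 0.0], [-0.004, -0.002, -1.0]]
ft_force: [-1.1, -0.0, -4.4]
opening: 0.0281
```

```bash
python3 -c "
from plan import *
plan((624,-136,36,16))
T=env.read_camera('top');S=env.read_camera('side')
a=cv2.resize(T['color'][120:180,238:298],(400,400),interpolation=cv2.INTER_CUBIC);b=cv2.resize(S['color'][130:210,190:270],(400,400),interpolation=cv2.INTER_CUBIC)
cv2.imwrite('pics/g6.png',np.hstack([a,b]))"
```

```text
t 19.23 pos [ 622.7 -135.8   49.3] phi 16.0 open 28.1 F [-1.1 -0.  -4.4]
[0.12 0.06 1.33] [-0.1  0.2 -0. ]
```

View pics/g6.png

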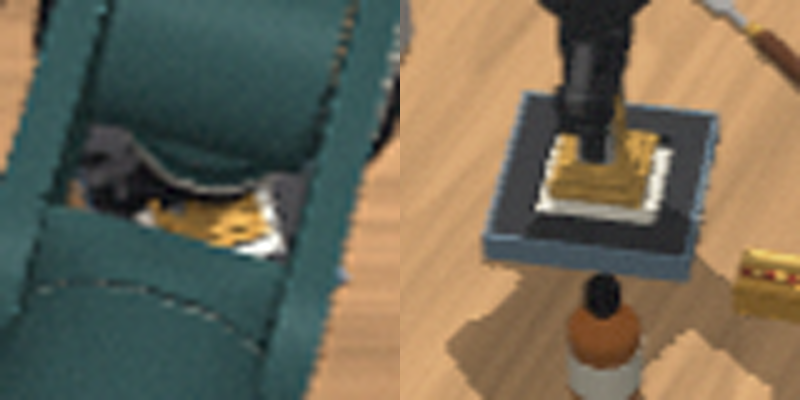

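The foot, around (605,180), lies square within the pale floor area. I'll lower the last 13 mm.

Emit:
{"name": "send_rows", "arguments": {
  "steps": [
    [0.1,0,0.3,0,0.2,0,1.5],
    [0.1,0,0.6,0,0.2,0,1.5],
    [0.1,0,0.9,0,0.2,0,1.5],
    [0.1,0,1.2,0,0.2,0,1.5],
    [0.1,0,1.3,0,0.2,0,1.5]
  ]
}}

```text
time: 19.75
ee_pos: [0.6235, -0.1354, 0.0361]
tcp_rot: [[0.961, 0.275, -0.002], [0.275, -0.961, 0.001], [-0.001, -0.002, -1.0]]
ft_force: [-4.6, 2.0, 6.1]
opening: 0.0281
```

Emit:
{"name": "send_rows", "arguments": {
  "steps": [
    [0,0,0,0,0,0,1.5],
    [0,0,0,0,0,0,1.5],
    [0,0,0,0,0,0,1.5],
    [0,0,0,0,0,0,1.5],
    [0,0,0,0,0,0,1.5]
  ]
}}

```text
time: 20.17
ee_pos: [0.6236, -0.1355, 0.0362]
tcp_rot: [[0.961, 0.275, -0.001], [0.275, -0.961, 0.001], [-0.001, -0.002, -1.0]]
ft_force: [-0.4, 0.2, -1.9]
opening: 0.0281
```

Contact is at the expected height. I'll release and go to the gilt corner.

Emit:
{"name": "send_rows", "arguments": {
  "steps": [
    [0,0,0,0,0,0,3],
    [0,0,0,0,0,0,5],
    [0,0,0,0,0,0,7],
    [0,0,0,0,0,0,8.5],
    [0,0,0,0,0,0,8.5]
  ]
}}

```text
time: 20.58
ee_pos: [0.6237, -0.1355, 0.0364]
tcp_rot: [[0.961, 0.275, -0.001], [0.275, -0.961, 0.001], [-0.001, -0.001, -1.0]]
ft_force: [-0.4, 0.3, -0.4]
opening: 0.0766
```

Emit:
{"name": "send_rows", "arguments": {
  "steps": [
    [0,0,-1.5,0,0,0,8.5],
    [0,0,-4,0,0,0,8.5],
    [0,0,-8,0,0,0,8.5],
    [0,0,-12,0,0,0,8.5],
    [0,0,-14,0,0,0,8.5]
  ]
}}

```text
time: 21.0
ee_pos: [0.6247, -0.1359, 0.1832]
tcp_rot: [[0.961, 0.275, 0.005], [0.275, -0.961, -0.0], [0.004, 0.001, -1.0]]
ft_force: [-0.1, -0.4, 0.9]
opening: 0.0851
```

```bash
python3 -c "
from plan import *
plan((481,-102,130,13),(481,-102,50,13),(481,-102,13,13))"
```

```text
t 21.0 pos [ 624.7 -135.9  183.2] phi 16.0 open 85.1 F [-0.1 -0.4  0.9]
[-12.91  -7.22   5.25] [ 0.1 -0.3  3. ]
[0. 0. 8.] [0. 0. 0.]
[0.  0.  3.7] [0. 0. 0.]
```

Emit:
{"name": "send_rows", "arguments": {
  "steps": [
    [-2.6,-1.4,0.5,0,0,1,8.5],
    [-5.2,-2.8,1.5,0,-0.1,2,7.5],
    [-7.8,-4.2,3,0,-0.2,3,6.5],
    [-10.4,-5.8,4.5,0,-0.3,3,6.5],
    [-12.9,-7.2,5.2,0,-0.3,3,6.5]
  ]
}}

```text
time: 21.42
ee_pos: [0.4793, -0.1017, 0.1298]
tcp_rot: [[0.975, 0.224, -0.001], [0.224, -0.975, -0.001], [-0.002, 0.001, -1.0]]
ft_force: [-0.5, 0.0, -0.6]
opening: 0.0651
```

Emit:
{"name": "send_rows", "arguments": {
  "steps": [
    [0,0,2,0,0,0,6.5],
    [0,0,4,0,0,0,6.5],
    [0,0,6,0,0,0,6.5],
    [0,0,7.5,0,0,0,6.5],
    [0,0,7.5,0,0,0,6.5]
  ]
}}

```text
time: 21.83
ee_pos: [0.478, -0.1015, 0.0531]
tcp_rot: [[0.975, 0.224, -0.004], [0.224, -0.975, -0.001], [-0.004, -0.0, -1.0]]
ft_force: [0.1, 0.3, -1.0]
opening: 0.065
```

```bash
python3 -c "
from plan import *
plan((481,-102,12.5,13))
T=env.read_camera('top');S=env.read_camera('side')
a=cv2.resize(T['color'][170:220,232:282],(400,400),interpolation=cv2.INTER_CUBIC);b=cv2.resize(S['color'][165:225,240:300],(400,400),interpolation=cv2.INTER_CUBIC)
cv2.imwrite('pics/g7.png',np.hstack([a,b]))"
```

```text
t 21.83 pos [ 478.  -101.5   53.1] phi 13.0 open 65.0 F [ 0.1  0.3 -1. ]
[0.3  0.12 4.05] [-0.   0.2 -0. ]
```

View pics/g7.png

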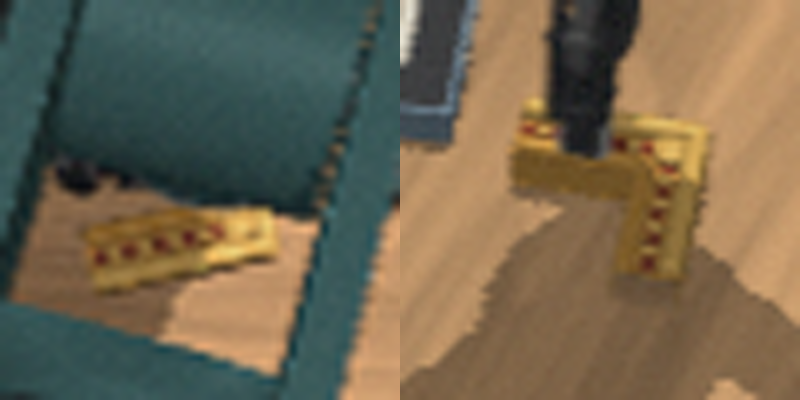

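The jaws straddle the x leg near its middle, with the near finger at (583,150). I'll descend and grip.

Emit:
{"name": "send_rows", "arguments": {
  "steps": [
    [0.3,0.1,1,0,0.1,0,6.5],
    [0.3,0.1,2,0,0.2,0,6.5],
    [0.3,0.1,3,0,0.2,0,6.5],
    [0.3,0.1,3.8,0,0.2,0,6.5],
    [0.3,0.1,4,0,0.2,0,6.5]
  ]
}}

```text
time: 22.35
ee_pos: [0.4817, -0.102, 0.014]
tcp_rot: [[0.975, 0.224, 0.0], [0.224, -0.975, -0.0], [0.0, 0.0, -1.0]]
ft_force: [0.0, 0.4, -0.2]
opening: 0.0649
```

Emit:
{"name": "send_rows", "arguments": {
  "steps": [
    [0,0,0,0,0,0,5],
    [0,0,0,0,0,0,3.5],
    [0,0,0,0,0,0,2],
    [0,0,0,0,0,0,1.5],
    [0,0,0,0,0,0,1.5]
  ],
  "force": 50
}}

```text
time: 22.77
ee_pos: [0.482, -0.102, 0.0145]
tcp_rot: [[0.975, 0.224, 0.001], [0.224, -0.975, -0.0], [0.001, 0.001, -1.0]]
ft_force: [-0.0, -0.4, 3.0]
opening: 0.0285
```

Emit:
{"name": "send_rows", "arguments": {
  "steps": [
    [0,0,0,0,0,0,1.5],
    [0,0,0,0,0,0,1.5],
    [0,0,0,0,0,0,1.5],
    [0,0,0,0,0,0,1.5],
    [0,0,0,0,0,0,1.5]
  ]
}}

```text
time: 23.18
ee_pos: [0.482, -0.102, 0.0146]
tcp_rot: [[0.975, 0.224, 0.001], [0.224, -0.975, -0.0], [0.001, 0.0, -1.0]]
ft_force: [0.9, 0.8, -0.9]
opening: 0.0287
```

```bash
python3 -c "
from plan import *
plan((481,-102,160,13),(560,10,180,1),(640,127,160,-12.3),(640,127,60,-12.3),(640,127,33,-12.3))"
```

```text
t 23.18 pos [ 482.  -102.    14.6] phi 13.0 open 28.7 F [ 0.9  0.8 -0.9]
[ -0.09  -0.02 -14.54] [ 0.  -0.1 -0. ]
[10.22 -9.14 -2.  ] [ 0.  0. 12.]
[  8.2  -11.56   2.  ] [ 0.   0.  13.3]
[ 0.  0. 10.] [0. 0. 0.]
[0.  0.  2.7] [0. 0. 0.]
```

Emit:
{"name": "send_rows", "arguments": {
  "steps": [
    [0,0,-1,0,0,0,1.5],
    [0,0,-4,0,0,0,1.5],
    [0,0,-8,0,0,0,1.5],
    [0,0,-12,0,0,0,1.5],
    [0,0,-14.5,0,0,0,1.5]
  ]
}}

```text
time: 23.6
ee_pos: [0.4823, -0.1021, 0.1644]
tcp_rot: [[0.975, 0.224, 0.004], [0.224, -0.975, -0.001], [0.004, 0.002, -1.0]]
ft_force: [0.3, -0.3, -1.3]
opening: 0.0284
```

Emit:
{"name": "send_rows", "arguments": {
  "steps": [
    [1.8,-1.6,-1,0,0,2,1.5],
    [4,-3.6,-2,0,0,5,1.5],
    [6.2,-5.5,-2,0,0,8,1.5],
    [8.4,-7.4,-2,0,0,10,1.5],
    [10.2,-9.1,-2,0,0,12,1.5]
  ]
}}

```text
time: 24.02
ee_pos: [0.562, 0.011, 0.1855]
tcp_rot: [[1.0, 0.015, 0.005], [0.015, -1.0, -0.001], [0.005, 0.001, -1.0]]
ft_force: [0.0, -0.9, -1.6]
opening: 0.0283
```

Emit:
{"name": "send_rows", "arguments": {
  "steps": [
    [1.8,-2.5,0,0,0,3,1.5],
    [3.6,-5,0,0,0,6,1.5],
    [5.4,-7.5,0.5,0,0,9,1.5],
    [7.2,-10,1,0,0,12,1.5],
    [8.2,-11.5,2,0,0,13.3,1.5]
  ]
}}

```text
time: 24.43
ee_pos: [0.6437, 0.1296, 0.1669]
tcp_rot: [[0.976, -0.217, 0.007], [-0.217, -0.976, -0.0], [0.007, -0.001, -1.0]]
ft_force: [0.3, -0.2, -1.9]
opening: 0.0285
```

```bash
python3 -c "
from plan import *
plan((641,127,65,-12.3),(641,127,45,-12.3),(641,127,24.5,-12.3))"
```

```text
t 24.43 pos [643.7 129.6 166.9] phi -12.6 open 28.5 F [ 0.3 -0.2 -1.9]
[-0.27  0.32 10.19] [-0.1 -0.4 -0.3]
[0. 0. 2.] [0. 0. 0.]
[0.   0.   2.05] [0. 0. 0.]
```

Emit:
{"name": "send_rows", "arguments": {
  "steps": [
    [-0.3,0.3,2,0,-0.4,-0.3,1.5],
    [-0.3,0.3,4.5,0,-0.4,-0.3,1.5],
    [-0.3,0.3,7,0,-0.4,-0.3,1.5],
    [-0.3,0.3,9.5,0,-0.4,-0.3,1.5],
    [-0.3,0.3,10.2,0,-0.4,-0.3,1.5]
  ]
}}

```text
time: 24.85
ee_pos: [0.6391, 0.1271, 0.0612]
tcp_rot: [[0.977, -0.212, -0.005], [-0.212, -0.977, 0.0], [-0.005, 0.001, -1.0]]
ft_force: [-0.5, 0.2, -3.1]
opening: 0.0286
```

Emit:
{"name": "send_rows", "arguments": {
  "steps": [
    [0,0,0.5,0,0,0,1.5],
    [0,0,1,0,0,0,1.5],
    [0,0,1.5,0,0,0,1.5],
    [0,0,2,0,0,0,1.5],
    [0,0,2.3,0,0,0,1.5]
  ]
}}

```text
time: 25.27
ee_pos: [0.6392, 0.1271, 0.0385]
tcp_rot: [[0.977, -0.212, -0.004], [-0.212, -0.977, 0.0], [-0.004, 0.001, -1.0]]
ft_force: [-0.7, -0.8, -2.1]
opening: 0.0283
```

```bash
python3 -c "
from plan import *
plan((641,127,24.5,-12.3))
T=env.read_camera('top');S=env.read_camera('side')
a=cv2.resize(T['color'][120:180,160:220],(400,400),interpolation=cv2.INTER_CUBIC);b=cv2.resize(S['color'][190:280,135:225],(400,400),interpolation=cv2.INTER_CUBIC)
cv2.imwrite('pics/g8.png',np.hstack([a,b]))"
```

```text
t 25.27 pos [639.2 127.1  38.5] phi -12.2 open 28.3 F [-0.7 -0.8 -2.1]
[ 0.18 -0.03  1.4 ] [0.  0.2 0.1]
```

View pics/g8.png

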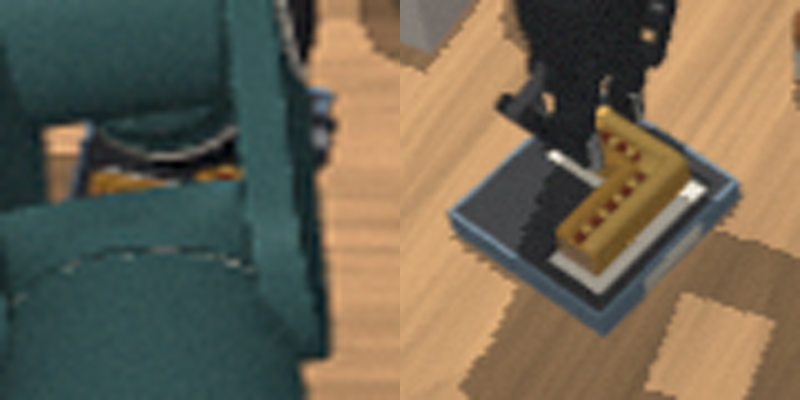

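The L lines up parallel with its cut-out, with floor showing along the front edge (580,270) to (690,195). I'll lower it.

Emit:
{"name": "send_rows", "arguments": {
  "steps": [
    [0.1,0,0.3,0,0.2,0,1.5],
    [0.2,0,0.6,0,0.2,0,1.5],
    [0.2,0,0.9,0,0.2,0,1.5],
    [0.2,0,1.2,0,0.2,0,1.5],
    [0.2,0,1.4,0,0.2,0,1.5]
  ]
}}

```text
time: 25.78
ee_pos: [0.6408, 0.1266, 0.0245]
tcp_rot: [[0.977, -0.212, -0.002], [-0.212, -0.977, -0.001], [-0.002, 0.001, -1.0]]
ft_force: [-14.0, -2.6, 25.0]
opening: 0.0288
```

Emit:
{"name": "send_rows", "arguments": {
  "steps": [
    [0,0,0,0,0,0,1.5],
    [0,0,0,0,0,0,1.5],
    [0,0,0,0,0,0,1.5],
    [0,0,0,0,0,0,1.5],
    [0,0,0,0,0,0,1.5]
  ]
}}

```text
time: 26.2
ee_pos: [0.6409, 0.1266, 0.0246]
tcp_rot: [[0.977, -0.212, -0.002], [-0.212, -0.977, -0.001], [-0.002, 0.001, -1.0]]
ft_force: [-0.8, 0.0, 1.3]
opening: 0.0285
```

Emit:
{"name": "send_rows", "arguments": {
  "steps": [
    [0,0,0,0,0,0,3.5],
    [0,0,0,0,0,0,5],
    [0,0,0,0,0,0,6],
    [0,0,0,0,0,0,6],
    [0,0,0,0,0,0,6]
  ]
}}

```text
time: 26.62
ee_pos: [0.6409, 0.1266, 0.0245]
tcp_rot: [[0.977, -0.212, -0.002], [-0.212, -0.977, -0.001], [-0.002, 0.001, -1.0]]
ft_force: [0.4, -1.0, 0.1]
opening: 0.0601
```

Emit:
{"name": "send_rows", "arguments": {
  "steps": [
    [0,0,-1.5,0,0,0,6],
    [0,0,-4,0,0,0,6],
    [0,0,-8,0,0,0,6],
    [0,0,-12,0,0,0,6],
    [0,0,-16,0,0,0,6]
  ]
}}

```text
time: 27.03
ee_pos: [0.6408, 0.1267, 0.1876]
tcp_rot: [[0.977, -0.212, -0.001], [-0.212, -0.977, -0.001], [-0.001, 0.001, -1.0]]
ft_force: [0.4, 1.1, 0.0]
opening: 0.0597
```

```bash
python3 -c "
from plan import *
plan((500,270,220,-12),(380,400,230,-12))
plan((380,400,230,-12))"
```

```text
t 27.03 pos [640.8 126.7 187.6] phi -12.2 open 59.7 F [0.4 1.1 0. ]
[-16.8  -11.02  -3.23] [ 0.   0.1 -0.2]
[-14.44 -10.22  -1.  ] [0. 0. 0.]
t 27.03 pos [640.8 126.7 187.6] phi -12.2 open 59.7 F [0.4 1.1 0. ]
[-31.29 -21.18  -4.22] [ 0.   0.1 -0.2]
```

```bash
python3 -c "
from plan import *
plan((530,-20,230,-12),(430,-170,240,-12),(320,-330,240,-12),(250,-480,240,-12))"
```

```text
t 27.03 pos [640.8 126.7 187.6] phi -12.2 open 59.7 F [0.4 1.1 0. ]
[-7.72 16.69 -4.22] [ 0.   0.1 -0.2]
[-6.66 16.75 -1.  ] [0. 0. 0.]
[-7.43 17.94  0.  ] [0. 0. 0.]
[-3.73 16.13  0.  ] [0. 0. 0.]
```

Emit:
{"name": "send_rows", "arguments": {
  "steps": [
    [-1.5,3.3,-1.5,0,0,0,6],
    [-3,6.6,-3,0,0,0,6],
    [-4.6,10,-4,0,0,0,6],
    [-6.2,13.4,-4.2,0,0,0,6],
    [-7.7,16.7,-4.2,0,0,0,6]
  ]
}}

```text
time: 27.45
ee_pos: [0.529, -0.0212, 0.2322]
tcp_rot: [[0.977, -0.212, 0.001], [-0.212, -0.977, -0.001], [0.001, 0.001, -1.0]]
ft_force: [0.8, -0.8, 0.2]
opening: 0.0602
```

Emit:
{"name": "send_rows", "arguments": {
  "steps": [
    [-1.3,3.3,-0.2,0,0,0,6],
    [-2.6,6.6,-0.4,0,0,0,6],
    [-4,10,-0.6,0,0,0,6],
    [-5.4,13.4,-0.8,0,0,0,6],
    [-6.7,16.7,-1,0,0,0,6]
  ]
}}

```text
time: 27.87
ee_pos: [0.4266, -0.1712, 0.2437]
tcp_rot: [[0.977, -0.211, 0.003], [-0.211, -0.977, -0.002], [0.003, 0.001, -1.0]]
ft_force: [0.6, -0.7, 1.0]
opening: 0.0597
```

Emit:
{"name": "send_rows", "arguments": {
  "steps": [
    [-1.5,3.6,0,0,0,0,6],
    [-3,7.2,0,0,0,0,6],
    [-4.5,10.8,0,0,0,0,6],
    [-6,14.4,0,0,0,0,6],
    [-7.4,17.9,0,0,0,0,6]
  ]
}}

```text
time: 28.28
ee_pos: [0.3147, -0.3317, 0.2452]
tcp_rot: [[0.977, -0.212, 0.004], [-0.212, -0.977, -0.003], [0.004, 0.002, -1.0]]
ft_force: [0.9, -0.3, -0.5]
opening: 0.06
```

Emit:
{"name": "send_rows", "arguments": {
  "steps": [
    [-0.7,3.2,0,0,0,0,6],
    [-1.5,6.4,0,0,0,0,6],
    [-2.2,9.6,0,0,0,0,6],
    [-3,12.8,0,0,0,0,6],
    [-3.7,16.1,0,0,0,0,6]
  ]
}}

```text
time: 28.7
ee_pos: [0.2432, -0.4824, 0.2469]
tcp_rot: [[0.977, -0.212, 0.004], [-0.212, -0.977, -0.004], [0.005, 0.003, -1.0]]
ft_force: [1.0, -0.5, 0.6]
opening: 0.06
```

```bash
python3 -c "
from plan import *
plan()
T=env.read_camera('top');S=env.read_camera('side')
a=cv2.resize(T['color'][90:210,90:370],(800,343),interpolation=cv2.INTER_CUBIC);b=cv2.resize(S['color'][90:390,115:355],(320,400),interpolation=cv2.INTER_CUBIC)
cv2.imwrite('pics/f1.png',a)
cv2.imwrite('pics/f2.png',cv2.resize(S['color'][90:384,115:355],None,fx=2,fy=2,interpolation=cv2.INTER_CUBIC))"
```

```text
t 28.7 pos [ 243.2 -482.4  246.9] phi -12.2 open 60.0 F [ 1.  -0.5  0.6]
```

View pics/f1.png

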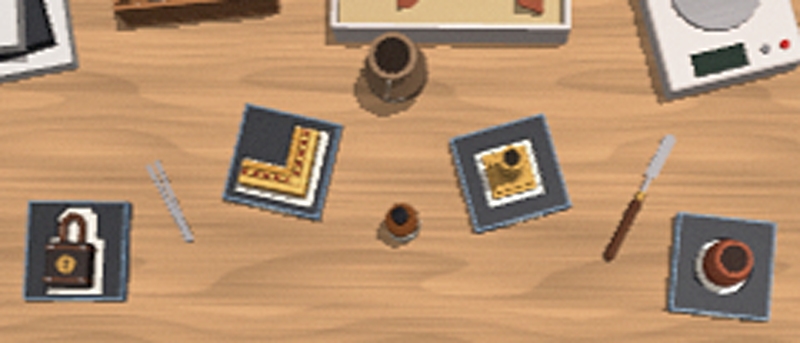

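View pics/f2.png

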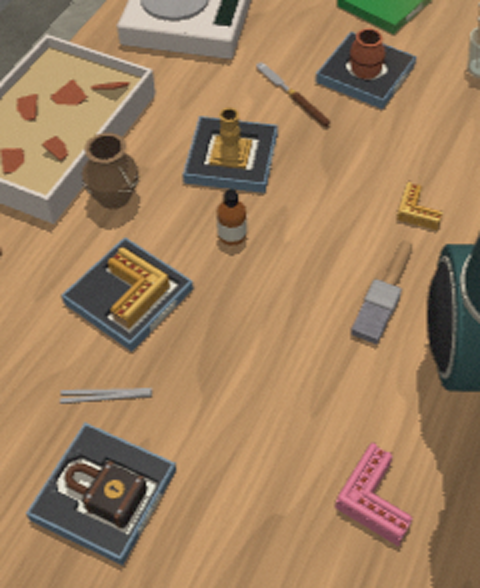

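All four pieces sit in their trays: the lock at top crop (68,263), the L at (285,165), the candlestick at (513,172), and the jar at (728,262). The pot and bottle are upright. I'll check the positions numerically, then hand in.

```bash
python3 -c "
from plan import *
T=env.read_camera('top');S=env.read_camera('side')
t=lambda *p:[np.array(p)/2.857+90-.3]
s=lambda *p:[np.array(p)/2+[115,90]-.25]
for n,a,b,z,g in(('candle',(513,157),(229,115),.095,(624,-136)),('jar',(736,257),(369,39),.08,(504.5,-405)),('lock',(67,264),(114,489),.04,(500,412)),('corner outer',(309,194),(169,281),.04,(585.8,123.5)),('bottle cap',(403,214),(231,195),.09,(553,0))):
    print(n,(cast(T,t(*a),z)*1000).round()[0],(cast(S,s(*b),z)*1000).round()[0],'want',g)
"
```

```text
candle [ 624. -136.] [ 623. -132.] want (624, -136)
jar [ 507. -405.] [ 503. -397.] want (504.5, -405)
lock [498. 412.] [498. 413.] want (500, 412)
corner outer [588. 116.] [581. 133.] want (585.8, 123.5)
bottle cap [555.  -5.] [553.   1.] want (553, 0)
```

```bash
python3 -c "
from station import env
print(env.finish_job())"
```

```text
the job is handed in; nothing more can be done
None
```

I put all four pieces away in their trays and handed the job in at about 29 s of the 99 s allowed. The hand-in gave no verdict.

- **Choices:** I took the larger of the two gilt corners, leaving the small gilt one and the pink one. The jar went in the blue-grey round tray, not the green one.
- **Seating:** I lowered each piece until it was at, or within about half a millimetre of, the height for resting on its cut-out floor. Then I released it. The contact force showed on the jar, candlestick and corner. The padlock was gentler: its weight only left the wrist sensor in the last millimetre.
- **Last checks:** The final pictures show all four inside their cut-outs, jar and candlestick upright, corner and padlock flat. The pot and solvent bottle were upright, and the arm was clear of everything.

| Item | Offset from target, top view (mm) | Offset from target, side view (mm) |
|---|---|---|
| Candlestick | 0 | 4 |
| Jar | 2.5 | 8 |
| Padlock | 2 | 2 |
| Corner (outer corner point) | 8 | 11 |
| Bottle cap (from its starting position) | 5 | 1 |

- **Where the views disagreed:** The jar differed by about 9 mm between the two views. The corner differed by about 18 mm along y, but its two readings average to within 2 mm of the target. I put this down to rough pixel picks, because both were placed at the arm position worked out for their trays. I did not measure the pot's shift; I only saw it standing upright.

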